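Sort salvaged capacitors by thickness into the dishes

ROBOT

A 6-joint arm with a two-finger parallel gripper is mounted at the origin on a cart in front of the work surface, level with it; the furniture and walls round the work are solid. World frame = base frame: x ahead of the robot, y to its left, z up, the work surface at z = 0. Lengths are in m, angles in rad, forces in N, time in s.
With the tool pointing down it reaches from about 0.325 to 0.85 m from the base axis. Payload 4.4 kg.
Tool frame: the origin (TCP) lies midway between the tips of the shut fingers; the grasp point (between the pads) lies 19 mm behind it; z points along the fingers, y is the line along which they close (so a half turn about z gives the same grasp; the last joint's range is limited). The gripper opens to 94 mm and grips with 3 to 60 N. Pads are 16 mm wide; open, the fingers measure 119 mm over their backs; the gripper's body (75 mm by 177 mm) begins 78 mm behind the grasp point.
Start: joints at [-1.371, 0.207, 1.542, -0, 1.393, -0.15], TCP at [0.197, -0.54, 0.183] pointing down, gripper open.
Joint ranges: [-2.73, 2.73], [-0.86, 2.22], [0.23, 2.46], [-1.11, 4.25], [0.08, 2.63], [-2.82, 2.82]. Speed limits (rad/s): [2.79, 2.79, 3.14, 3.14, 3.14, 3.14].

INTERFACE

Orientations are given as a unit quaternion [w, x, y, z].
In Python, from cell import r, vision, finder gives the robot as it stands. The module is installed in compiled form; this text tells all that it offers.
- The arm moves only by the shell command python3 -m crank 'ROWS'. ROWS is JSON, a list that holds one entry, the list of rows, each a list of 7 numbers: the turn, a rotation vector about the tool's x, y, z normalised to -1 to 1, where 1 is 90 degrees, then the shift along the tool's x, y, z normalised to -1 to 1, where 1 is 750 mm, then the gripper's target within -1 to 1 (fully open at 1, half-way at 0, shut at -1). A call has 1 to 12 rows; each row shifts and turns the commanded pose from where the row before left it, along the tool's axes as they then stand; what a row does not reach is not made up. A row lasts 1/8 s, in which the tool goes at most 62.5 mm and 10.7 degrees, less where a joint would pass 70% of its speed; a pose out of reach is approached as far as the arm can. A call with a number of a shift or a turn outside -1 to 1 is refused whole. A call with a gripper value outside its range is refused whole. The fingers move at their own pace and stop on an object; the grip force is fixed at half the most. Time passes only in rows, so rows that do not move let the fingers close. It gives the time, the measured TCP pose, the force, the opening and the grip force at its end, in the units of the state.
- r.sense(): the state, without advancing time (a new reading comes with each control period).
- vision.camera(name): name is "side" or "top"; returns the picture (384x512x3 uint8, blue, green, red); there is no depth.
- vision.camera_model(name): a dict with "K" (3x3 intrinsics, pixels), "R" (3x3) and "t" (3): a world point X has camera coordinates R X + t. Camera axes: x right, y down, z forward; pixel columns grow to the right and rows downward; lengths in m; the calibration is good to about 2 mm. A picture is of the moment at which its call begins. camera_model takes no time and is no camera call.
- r.close_job(): hands the job in; it is judged then, once.
Trained networks look in the newest picture that a camera, given by its name, has taken for a name from the list of things; names that differ only in an ending like _2 or _b are one class to them, and where a whole thing is asked for, a point or a joint stands for the part that bears it (a point fixed in the world has none). Each returns a list of dicts, best first, with "p" (0 to 1); they miss things now and then, are a little off and sometimes report something else, mostly with a low value. They report only what shows in the picture. A call takes as long as a camera call. They do not tell look-alikes from the thing itself.
- finder.masks_of(camera, thing): "mask" (384x512 bool, what is visible of it) and "rect" ([left, top, right, bottom] in pixels, round what is visible of it).
The state is a dict: "time": time; "qpos": joint angles; "dq": joint speeds; "joint_torque": joint torques, N m; "position": TCP position; "eef_rot": TCP orientation; "wrist_force": force on the tool from outside, world axes, zero at the start; "moment": the same for the moment, N m; "opening": finger opening in m; "finger_force": force on a finger pad.
Only numpy, scipy, OpenCV 4.12 (cv2) and the standard library are available. Lean on these libraries where they do the work, as an engineer would, in place of code of your own. Each camera call takes 0.05 s, during which the arm holds its last target. There are 200 camera calls.

TASK

Pick the four salvaged capacitors (the upright dark cylinders) out from the other parts and stand each one upright on the floor of its own shallow dish, near the middle: the thickest capacitor in the widest dish, the next thickest in the next widest, and so on down to the thinnest in the narrowest dish. Leave the small transformer and the white connector where they are.

Things in the scene. Friction and masses are not known exactly. Their poses are not given: they have to be found in the camera images.
- cap_a_center (a point): centre (half-way up, 26 mm above its foot) of the thickest capacitor: an upright dark cylinder with a silvery top, 40 mm in diameter and 52 mm high, standing loose on the bench, about 75 g; z along its axis, up
- cap_b_center (a point): centre (half-way up, 21 mm above its foot) of the second thickest capacitor: an upright dark cylinder with a silvery top, 30 mm in diameter and 42 mm high, standing loose on the bench, about 45 g; z along its axis, up
- cap_c_center (a point): centre (half-way up, 16 mm above its foot) of the third thickest capacitor: an upright dark cylinder with a silvery top, 22 mm in diameter and 32 mm high, standing loose on the bench, about 25 g; z along its axis, up
- cap_d_center (a point): centre (half-way up, 15 mm above its foot) of the thinnest capacitor: an upright dark cylinder with a silvery top, 16 mm in diameter and 30 mm high, standing loose on the bench, about 14 g; z along its axis, up
- dish_a_floor (a point): centre of the flat inner floor of the widest sorting dish: a round shallow plain steel dish fixed to the bench, 90 mm in outer diameter at the rim, 82 mm across the flat inner floor; floor 3 mm and rim 6 mm above the bench, wall 2 mm; z up
- dish_b_floor (a point): centre of the flat inner floor of the second widest sorting dish: a round shallow plain steel dish fixed to the bench, 76 mm in outer diameter at the rim, 68 mm across the flat inner floor; floor 3 mm and rim 6 mm above the bench, wall 2 mm; z up
- dish_c_floor (a point): centre of the flat inner floor of the third widest sorting dish: a round shallow plain steel dish fixed to the bench, 62 mm in outer diameter at the rim, 54 mm across the flat inner floor; floor 3 mm and rim 6 mm above the bench, wall 2 mm; z up
- dish_d_floor (a point): centre of the flat inner floor of the narrowest sorting dish: a round shallow plain steel dish fixed to the bench, 48 mm in outer diameter at the rim, 40 mm across the flat inner floor; floor 3 mm and rim 6 mm above the bench, wall 2 mm; z up
- transformer_center (a point): centre of a small loose transformer (black core, yellow winding, 36 x 36 x 26 mm high) standing among the capacitors; to be left alone
- plug_center (a point): centre of a small loose white connector block (22 x 12 x 11 mm high) lying among the capacitors; to be left alone
There are look-alikes about, which are no part of the job. Leave any turquoise look-alike of the part that bears cap_c_center alone. What is shaped like the part that bears cap_a_center but green is not meant.

How it is judged:
At the end, for the whole second after the job is handed in: Each capacitor stands upright (within 0.1 rad) and at rest on the floor of the dish of its own rank in size, its axis within 15 mm of the dish's centre and its foot within 4 mm of the floor; thickest in widest, down to thinnest in narrowest (horizontal distance between cap_a_center and dish_a_floor below 0.015 m and z of cap_a_center in the frame of dish_a_floor below 0.03 m and angle between each of cap_a_center, cap_b_center, cap_c_center, cap_d_center's own z axis and vertical below 0.1 rad and linear speed of each of cap_a, cap_b, cap_c, cap_d below 0.02 m/s and horizontal distance between cap_b_center and dish_b_floor below 0.015 m and z of cap_b_center in the frame of dish_b_floor below 0.025 m and horizontal distance between cap_c_center and dish_c_floor below 0.015 m and z of cap_c_center in the frame of dish_c_floor below 0.02 m and horizontal distance between cap_d_center and dish_d_floor below 0.015 m and z of cap_d_center in the frame of dish_d_floor below 0.019 m); the robot touches nothing.
It fails at once if the transformer is shifted by more than 20 mm (distance of transformer_center from where it was at the start of the episode above 0.02 m).
It fails at once if the white connector is shifted by more than 20 mm (distance of plug_center from where it was at the start of the episode above 0.02 m).
It also fails if it takes over 86 s, if anything falls off the work surface, if the arm or the gripper's body presses on something with over 40 N, if the wrist force passes 120 N, or if a joint passes its speed limit or range.

## Working session

There is one attempt and no reset: what is moved stays moved. The work goes in short steps, Python scripts to look and compute and a shell command to move; the robot and the scene stay as the last step left them, time stands still between calls to the robot, and variables do not carry over. Pictures are saved under pics/ and viewed, at most 14 in all, crops included, and the job is handed in when it is done.

```bash
mkdir -p pics; python3 - <<'E'
from cell import r, vision, finder
import cv2, numpy as np
for n in ("top","side"):
    im=vision.camera(n); cv2.imwrite(f"pics/{n}0.png",cv2.resize(im,(800,600),interpolation=cv2.INTER_CUBIC))
    m=vision.camera_model(n); print(n,np.round(m["K"],1).tolist(),np.round(m["R"],3).tolist(),np.round(m["t"],3).tolist())
s=r.sense(); print({k:np.round(s[k],3).tolist() for k in("time","qpos","position","eef_rot","opening")})
E
```

```text
top [[409.3, 0.0, 256.7], [0.0, 409.3, 192.1], [0.0, 0.0, 1.0]] [[-0.062, -0.998, -0.0], [-0.974, 0.061, -0.219], [0.218, -0.013, -0.976]] [-0.095, 0.519, 0.904]
side [[468.6, 0.0, 253.5], [0.0, 468.6, 188.6], [0.0, 0.0, 1.0]] [[0.999, -0.053, 0.003], [-0.017, -0.386, -0.922], [0.05, 0.921, -0.387]] [-0.543, 0.027, 0.969]
{'time': 0.1, 'qpos': [-1.371, 0.207, 1.543, 0.0, 1.394, -0.151], 'position': [0.197, -0.539, 0.182], 'eef_rot': [-0.001, 0.985, 0.174, -0.0], 'opening': 0.094}
```

View pics/top0.png

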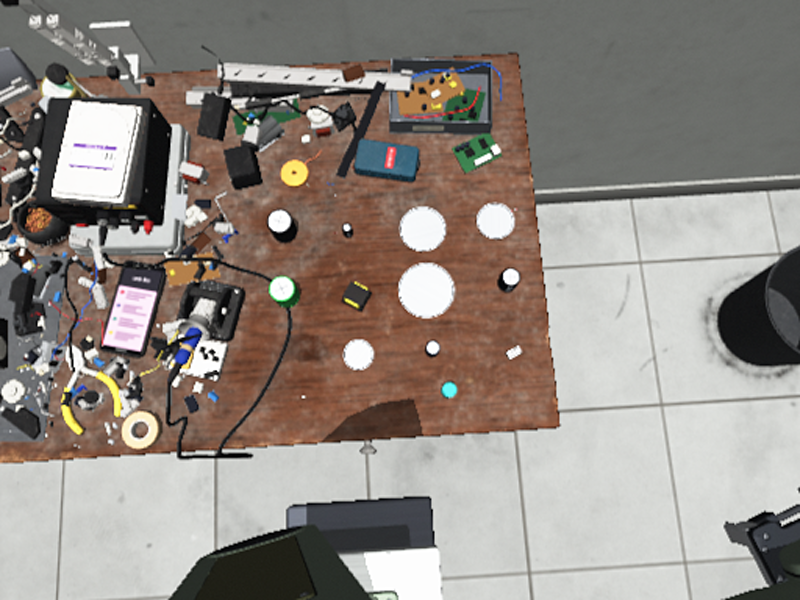

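View pics/side0.png

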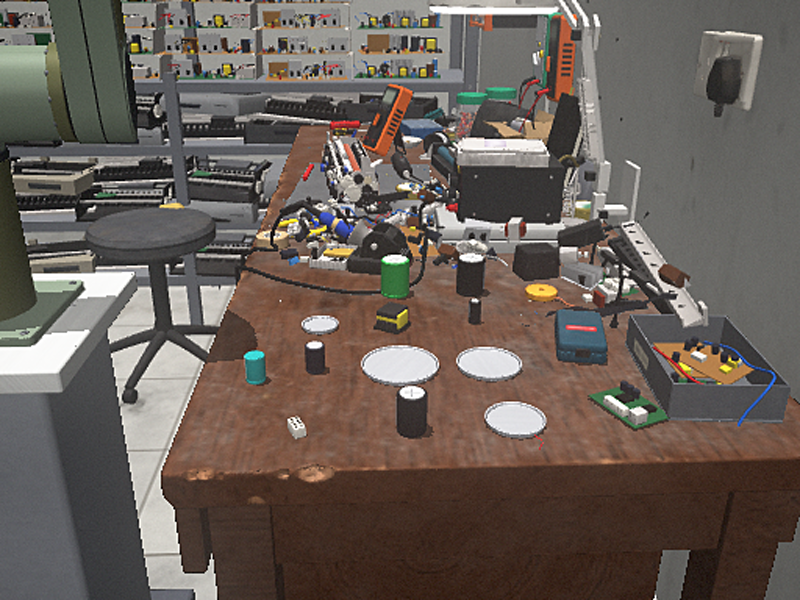

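The top view (800x600 scale) shows:
- **Dark cylinders:** A (280,222), B (510,278), C (432,348), D (348,230).
- **Look-alikes to ignore:** green (282,290) and turquoise (449,390).
- **Dishes:** a (426,290), b (422,228), c (495,220), d (358,354).
- **Leave in place:** transformer (357,295) and connector (514,352).

Next I get masks, fit the positions and make one enlarged crop to confirm.

```bash
cat > h.py <<'E'
from cell import r, vision, finder
import cv2, numpy as np
from scipy.optimize import least_squares
CAP=dict(a=(.020,.052),b=(.015,.042),c=(.011,.032),d=(.008,.030)); DISH=dict(a=.045,b=.038,c=.031,d=.024)
def proj(n,X):
    m=vision.camera_model(n); c=np.asarray(X)@np.array(m["R"]).T+m["t"]; p=c@np.array(m["K"]).T; return p[:,:2]/p[:,2:]
def ground(n,uv,z):
    m=vision.camera_model(n); R=np.array(m["R"]); d=R.T@np.linalg.solve(m["K"],[*uv,1]); o=-R.T@np.array(m["t"]); return (o+d*(z-o[2])/d[2])
def cyl(x,y,rad,z0,z1):
    a=np.linspace(0,2*np.pi,48,endpoint=False); c=np.c_[x+rad*np.cos(a),y+rad*np.sin(a)]
    return np.r_[np.c_[c,np.full(48,z0)],np.c_[c,np.full(48,z1)]]
def box(n,x,y,rad,z0,z1):
    p=proj(n,cyl(x,y,rad,z0,z1)); return np.r_[p.min(0),p.max(0)]
def fit(obs,rad,z0,z1,g):
    f=lambda v:np.concatenate([box(n,*v,rad,z0,z1)-(np.array(b)+[-.0,-.0,0,0]) for n,b in obs])
    s=least_squares(f,g,loss="soft_l1"); return s.x,np.round(s.fun,1)
E
python3 - <<'E'
from h import *
vision.camera("top");vision.camera("side")
for t in ("cap_a_center","dish_a_floor","transformer_center","plug_center"):
  for n in ("top","side"):
    for d in finder.masks_of(n,t):
        b=d["rect"]; c=[(b[0]+b[2])/2,(b[1]+b[3])/2]
        print(t,n,round(d["p"],2),np.round(b,0).tolist(),int(d["mask"].sum()),np.round(ground(n,c,.02 if 'dish' not in t else .005)[:2],3).tolist())
im=vision.camera("top")[110:270,150:360]; im2=vision.camera("side")[140:290,140:360]
cv2.imwrite("pics/crop.png",np.vstack([cv2.resize(im,(400,300)),cv2.resize(im2,(400,280))]))
E
```

```text
cap_a_center top 0.7 [172.0, 174.0, 192.0, 198.0] 288 [0.547, 0.054]
cap_a_center top 0.64 [172.0, 139.0, 190.0, 158.0] 265 [0.644, 0.055]
cap_a_center side 0.58 [291.0, 163.0, 312.0, 194.0] 452 [0.654, 0.051]
cap_a_center side 0.56 [244.0, 159.0, 262.0, 193.0] 471 [0.546, 0.069]
cap_a_center side 0.33 [186.0, 266.0, 194.0, 282.0] 117 [0.433, -0.322]
dish_a_floor top 0.69 [253.0, 171.0, 290.0, 206.0] 937 [0.532, -0.164]
dish_a_floor side 0.82 [231.0, 219.0, 281.0, 251.0] 1079 [0.539, -0.179]
transformer_center top 0.63 [219.0, 182.0, 236.0, 201.0] 219 [0.526, -0.056]
transformer_center side 0.73 [242.0, 192.0, 261.0, 213.0] 373 [0.536, -0.072]
```

View pics/crop.png

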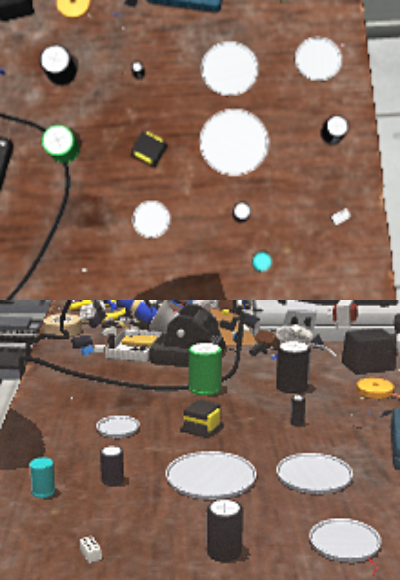

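The crop confirms four dark cylinders, with the green (A-shaped) and turquoise (C-shaped) ones to be left alone. The silvery tops and dishes are bright in the top view, so I use their blob centroids and check against the network masks from the side.

```bash
cat >> h.py <<'E'
def bright(guess,th=170):
    im=vision.camera("top"); m=((im.min(2)>th)).astype(np.uint8)
    k,l,st,c=cv2.connectedComponentsWithStats(m); w=im.min(2).astype(float); out={}
    for q,(u,v,z) in guess.items():
        i=min((i for i in range(1,k) if st[i,4]>5),key=lambda i:np.hypot(c[i][0]-u,c[i][1]-v))
        out[q]=(ground("top",c[i],z)[:2],st[i,4],c[i])
    return out
E
python3 - <<'E'
from h import *
s=.64
G=dict(A=(280,220,.052),B=(511,276,.042),C=(432,348,.032),D=(347,229,.03),a=(426,290,.0045),b=(422,228,.0045),c=(495,220,.0045),d=(358,354,.0045),plug=(514,352,.011))
o=bright({k:(u*s,v*s,z) for k,(u,v,z) in G.items()})
for k,(p,n,c) in o.items(): print(k,np.round(p,4),n,np.round(c,1))
vision.camera("side")
for q in "abcd":
  for t in (f"cap_{q}_center",f"dish_{q}_floor"):
    L=finder.masks_of("side",t); x,y=o[q.upper() if "cap" in t else q][0]
    bx=box("side",x,y,*((CAP[q][0],0,CAP[q][1]) if "cap" in t else (DISH[q],0,.006)))
    L=[d["rect"] for d in L]; 
    print(t,np.round(bx,1),[np.round(b,0).tolist() for b in L if abs(np.array(b)-bx).max()<12])
E
```

```text
A [0.6525 0.0548] 155 [178.5 141. ]
B [ 0.5431 -0.2975] 81 [326.6 176.7]
C [ 0.4426 -0.17  ] 49 [276.6 221.9]
D [ 0.643  -0.0474] 14 [221.4 145.2]
a [ 0.5388 -0.1677] 988 [272.3 185.4]
b [ 0.6423 -0.1695] 659 [270.2 145.9]
c [ 0.6484 -0.289 ] 432 [316.7 140.9]
d [ 0.4429 -0.0552] 299 [229.1 226.4]
plug [ 0.43  -0.296] 50 [328.5 225.1]
cap_a_center [291.5 161.3 310.6 189.6] [[290.0, 165.0, 312.0, 191.0]]
dish_a_floor [230.4 220.3 280.7 247. ] [[233.0, 218.0, 281.0, 250.0]]
cap_b_center [253.4 245.9 273.4 280. ] [[255.0, 251.0, 273.0, 281.0]]
dish_b_floor [291.7 221.2 334.4 244.1] [[289.0, 219.0, 334.0, 242.0]]
cap_c_center [194.7 217.4 207.9 239.3] [[195.0, 217.0, 208.0, 240.0]]
dish_c_floor [309.8 256.2 350.  281. ] [[312.0, 261.0, 350.0, 277.0]]
cap_d_center [299.1 190.3 307.7 207. ] []
dish_d_floor [192.5 201.2 216.6 214. ] [[190.0, 202.0, 217.0, 212.0]]
```

Top and side agree to a few mm. First move: align the tool with the world and go above C.

```bash
cat >> h.py <<'E'
from scipy.spatial.transform import Rotation as Rn
P=dict(A=(.6525,.0548),B=(.5431,-.2975),C=(.4426,-.17),D=(.643,-.0474),a=(.5388,-.1677),b=(.6423,-.1695),c=(.6484,-.289),d=(.4429,-.0552))
def to(k,z):
    "normalised tool-axis shift from the present pose to above P[k] at z, and turn to world-aligned"
    s=r.sense(); q=s["eef_rot"]; T=Rn.from_quat([q[1],q[2],q[3],q[0]]); W=Rn.from_matrix(np.diag([1,-1,-1]))
    d=np.array([*(P[k] if isinstance(k,str) else k),z])-s["position"]
    print("pos",np.round(s["position"],4),"open",round(float(s["opening"]),4),"F",np.round(s["wrist_force"],1),"t",round(s["time"],2),"turn",np.round((T.inv()*W).as_rotvec()/(np.pi/2),4),"shift",np.round(T.inv().apply(d)/.75,4),"mm",np.round(d*1000))
E
python3 -m crank '[[[0,0,0.111,0,0,0,1],[0,0,0.111,0,0,0,1],[0,0,0,0.0364,-0.0547,0,1],[0,0,0,0.0364,-0.0547,0,1],[0,0,0,0.0364,-0.0547,0,1],[0,0,0,0.0364,-0.0547,0,1],[0,0,0,0.0364,-0.0547,0,1],[0,0,0,0.0364,-0.0547,0,1],[0,0,0,0.0364,-0.0547,0,1],[0,0,0,0.0364,-0.0547,0,1],[0,0,0,0.0364,-0.0547,0,1],[0,0,0,0,0,0,1]]]'
python3 -c "from h import *; to('C',.06)"
```

```text
time: 2.7
position: [0.4435, -0.1682, 0.1835]
eef_rot: [-0.0, 1.0, 0.003, 0.0]
wrist_force: [-1.0, 0.1, -1.1]
opening: 0.094
finger_force: 0.0
pos [ 0.4435 -0.1682  0.1835] open 0.094 F [-1.   0.1 -1.1] t 2.7 turn [-0.0002 -0.0003  0.0042] shift [-0.0013  0.0024  0.1646] mm [  -1.   -2. -123.]
```

```bash
python3 -m crank '[[[0,0,0.004,-0.0013,0.0024,0.06,1],[0,0,0,0,0,0.06,1],[0,0,0,0,0,0.06,1],[0,0,0,0,0,0.04,1],[0,0,0,0,0,0.014,1],[0,0,0,0,0,0,-1],[0,0,0,0,0,0,-1],[0,0,0,0,0,0,-1],[0,0,0,0,0,0,-1],[0,0,0,0,0,0,-1],[0,0,0,0,0,0,-1]]]'
```

```text
time: 4.08
position: [0.4414, -0.1725, 0.008]
eef_rot: [0.0, 1.0, -0.003, 0.0]
wrist_force: [-0.0, -0.5, -0.2]
opening: 0.0373
finger_force: 0.0
```

```bash
python3 -m crank '[[[0,0,0,0,0,0,-1],[0,0,0,0,0,0,-1],[0,0,0,0,0,0,-1],[0,0,0,0,0,-0.03,-1],[0,0,0,0,0,-0.05,-1]]]'; python3 -c "from h import *; to('c',.07)"
```

```text
time: 4.7
position: [0.4397, -0.1715, 0.067]
eef_rot: [-0.001, 1.0, -0.003, -0.002]
wrist_force: [1.5, -0.3, -0.5]
opening: 0.0198
finger_force: 30.0
pos [ 0.4397 -0.1715  0.067 ] open 0.0198 F [ 1.5 -0.3 -0.5] t 4.7 turn [-0.0014  0.0024 -0.0034] shift [ 0.279   0.1551 -0.0054] mm [ 209. -117.    3.]
```

```bash
python3 - <<'E'
from h import *
a=vision.camera("side")[120:290,130:350]; b=vision.camera("top")[130:260,180:350]
cv2.imwrite("pics/g1.png",np.hstack([cv2.resize(a,(440,340)),cv2.resize(b,(340,340))]))
E
```

```text
(no output)
```

View pics/g1.png

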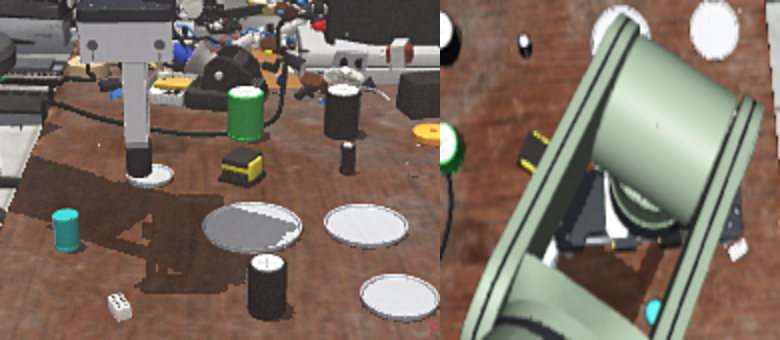

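C is held (its place on the bench is empty, and the dark body sits between the pads at crop pixel (140,160)). Carry it to dish c.

```bash
python3 -m crank '[[[0,0,0,0.0465,0.0258,0,-1],[0,0,0,0.0465,0.0258,0,-1],[0,0,0,0.0465,0.0258,0,-1],[0,0,0,0.0465,0.0258,0,-1],[0,0,0,0.0465,0.0258,0,-1],[0,0,0,0.0465,0.0258,0,-1],[0,0,0,0,0,0,-1],[0,0,0,0,0,0,-1]]]'; python3 -c "from h import *; to('c',.011)"
```

```text
time: 5.8
position: [0.6487, -0.2889, 0.0662]
eef_rot: [-0.001, 1.0, -0.003, -0.001]
wrist_force: [-0.2, 0.3, -0.3]
opening: 0.0196
finger_force: 30.0
pos [ 0.6487 -0.2889  0.0662] open 0.0196 F [-0.2  0.3 -0.3] t 5.8 turn [-0.001   0.0017 -0.0033] shift [-0.0002  0.0003  0.0736] mm [ -0.  -0. -55.]
```

```bash
python3 -m crank '[[[0,0,0,0,0,0.04,-1],[0,0,0,0,0,0.025,-1],[0,0,0,0,0,0.0085,-1],[0,0,0,0,0,0,-1],[0,0,0,0,0,0,0],[0,0,0,0,0,0,0],[0,0,0,0,0,0,0.2],[0,0,0,0,0,0,0.5],[0,0,0,0,0,-0.04,1],[0,0,0,0,0,-0.05,1],[0,0,0,0,0,-0.05,1],[0,0,0,0,0,0,1]]]'; python3 -c "from h import *; to('D',.11)"
```

```text
time: 7.3
position: [0.653, -0.2914, 0.1229]
eef_rot: [0.002, 1.0, -0.003, 0.004]
wrist_force: [-0.5, -0.1, 0.3]
opening: 0.0932
finger_force: 0.0
pos [ 0.653  -0.2914  0.1229] open 0.0932 F [-0.5 -0.1  0.3] t 7.3 turn [ 0.003  -0.0051 -0.0033] shift [-0.0151 -0.3254  0.0155] mm [-10. 244. -13.]
```

```bash
python3 -m crank '[[[0,0,0,-0.0015,-0.0542,0,1],[0,0,0,-0.0015,-0.0542,0,1],[0,0,0,-0.0015,-0.0542,0,1],[0,0,0,-0.0015,-0.0542,0,1],[0,0,0,-0.0015,-0.0542,0,1],[0,0,0,-0.0015,-0.0542,0,1],[0,0,0,0,0,0,1],[0,0,0,0,0,0,1],[0,0,0,0,0,0,1]]]'; python3 - <<'E'
from h import *
to('D',.007)
a=vision.camera("side")[120:290,180:400]; b=vision.camera("top")[100:260,180:350]
cv2.imwrite("pics/g2.png",np.hstack([cv2.resize(a,(440,340)),cv2.resize(b,(340,340))]))
E
```

```text
time: 8.43
position: [0.6443, -0.0471, 0.1171]
eef_rot: [0.0, 1.0, -0.003, -0.0]
wrist_force: [0.1, 0.2, 0.5]
opening: 0.0941
finger_force: 0.0
pos [ 0.6443 -0.0471  0.1171] open 0.0941 F [0.1 0.2 0.5] t 8.43 turn [ 0.0001  0.0005 -0.0043] shift [-0.0016  0.0004  0.1468] mm [  -1.   -0. -110.]
```

View pics/g2.png

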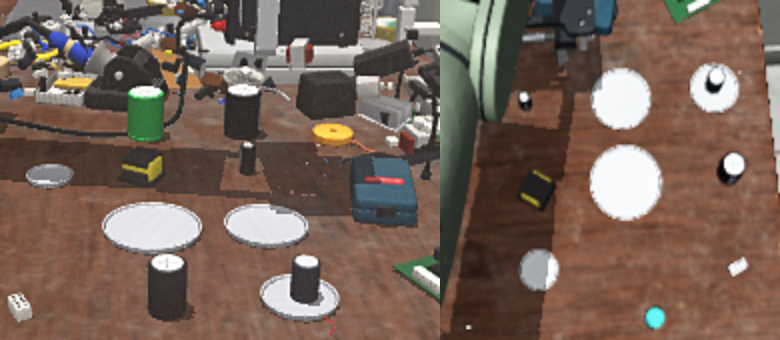

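C stands in dish c, and the hand is above D. Descend and grasp.

```bash
python3 -m crank '[[[0,0,0,-0.0016,0,0.06,1],[0,0,0,0,0,0.06,1],[0,0,0,0,0,0.0265,0],[0,0,0,0,0,0,-1],[0,0,0,0,0,0,-1],[0,0,0,0,0,0,-1],[0,0,0,0,0,0,-1],[0,0,0,0,0,0,-1],[0,0,0,0,0,0,-1],[0,0,0,0,0,0,-1],[0,0,0,0,0,0,-1],[0,0,0,0,0,0,-1]]]'; python3 -c "from h import *; to('d',.07)"
```

```text
time: 10.02
position: [0.645, -0.0462, 0.0098]
eef_rot: [0.0, 1.0, -0.003, 0.002]
wrist_force: [0.1, -1.0, 2.5]
opening: 0.0008
finger_force: 1.2
pos [ 0.645  -0.0462  0.0098] open 0.0008 F [ 0.1 -1.   2.5] t 10.03 turn [ 0.0006 -0.0021 -0.0033] shift [-0.2692  0.0135 -0.0812] mm [-202.   -9.   60.]
```

The fingers shut empty. Look.

```bash
python3 - <<'E'
from h import *
a=vision.camera("side")[150:240,240:360]; b=vision.camera("top")[100:190,160:260]
cv2.imwrite("pics/g3.png",np.hstack([cv2.resize(a,None,fx=4,fy=4),cv2.resize(b,(300,360))]))
print(box("side",.643,-.0474,.008,0,.03), proj("side",[[.645,-.0462,.0]]))
E
```

```text
[299.15824503 190.27428493 307.72754626 206.9668071 ] [[303.96965775 205.04918643]]
```

View pics/g3.png

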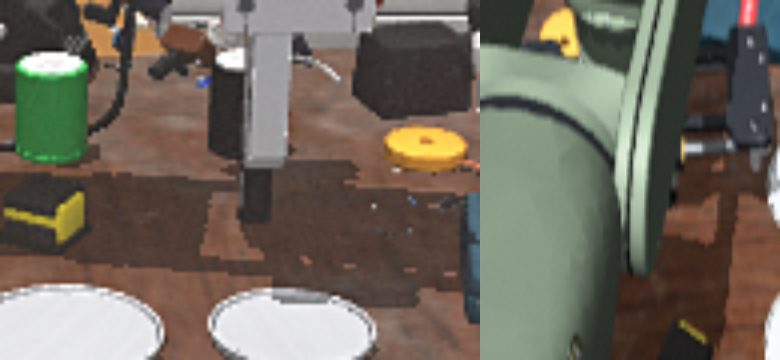

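```bash
python3 -m crank '[[[0,0,0,0,0,-0.03,-1],[0,0,0,0,0,-0.05,-1],[0,0,0,0,0,-0.05,-1],[0,0,0,0,0,-0.03,-1],[0,0,0,0,0,0,-1]]]'; python3 - <<'E'
from h import *
to('D',.15)
a=vision.camera("side")[130:220,240:360]; b=vision.camera("top")[100:190,160:260]
cv2.imwrite("pics/g4.png",np.hstack([cv2.resize(a,None,fx=4,fy=4),cv2.resize(b,(300,360))]))
E
```

```text
time: 10.75
position: [0.6449, -0.046, 0.13]
eef_rot: [0.0, 1.0, -0.003, 0.002]
wrist_force: [-1.0, -0.4, -0.3]
opening: 0.0003
finger_force: 0.0
pos [ 0.6449 -0.046   0.13  ] open 0.0003 F [-1.  -0.4 -0.3] t 10.75 turn [ 0.0005 -0.0028 -0.0033] shift [-0.0025  0.0019 -0.0267] mm [-2. -1. 20.]
```

View pics/g4.png

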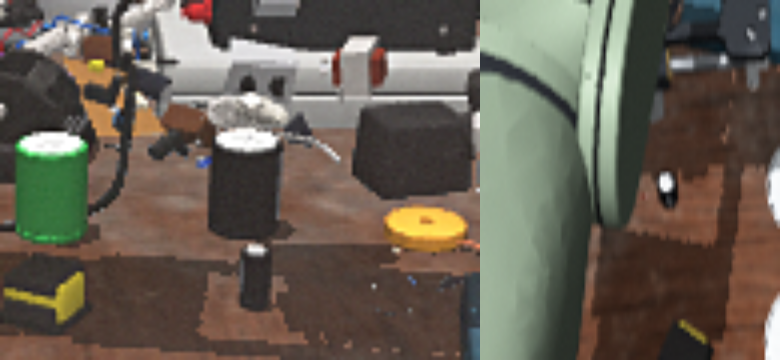

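D is untouched. The grey fingers appear to end about 18 mm higher than the reported TCP. Measure the true tip height in the side view.

```bash
python3 - <<'E'
from h import *
a=vision.camera("side")[60:220,220:400]
cv2.imwrite("pics/g5.png",cv2.resize(a,(675,600)))
s=r.sense();p=s["position"]
for dz in (0,.01,.02,.03): print(dz,proj("side",[p+[0,0,dz]]), (proj("side",[p+[0,0,dz]])-[220,60])*3.75)
E
```

```text
0 [[305.27535009 146.09369848]] [[319.78256283 322.85136931]]
0.01 [[305.51366704 141.14849378]] [[320.67625142 304.30685168]]
0.02 [[305.75402456 136.16094633]] [[321.57759211 285.60354875]]
0.03 [[305.99644896 131.13050997]] [[322.4866836  266.73941237]]
```

View pics/g5.png

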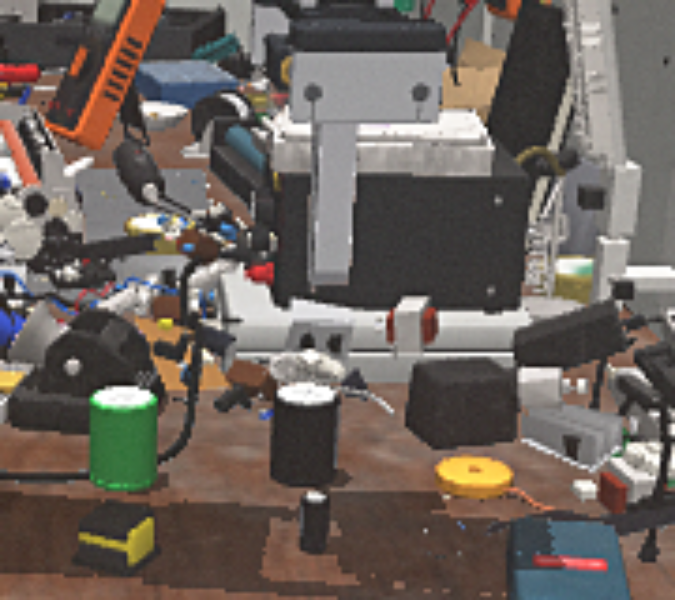

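The visible tip is about 20 mm higher, and about 5 mm further in +x, than reported, so the reported TCP is biased. That explains C being held only at its top edge. Check where C and D stand now to get the xy bias.

```bash
python3 - <<'E'
from h import *
o=bright(dict(C=(316.7,133,.035),D=(222,145,.03)))
for k,(p,n,c) in o.items(): print(k,np.round(p,4),n,np.round(c,1))
s=r.sense(); print(np.round(s["qpos"],3),np.round(s["eef_rot"],4),np.round(s["position"],4))
E
```

```text
C [ 0.6371 -0.2838] 377 [316.8 141.1]
D [ 0.643  -0.0474] 14 [221.4 145.2]
[-0.205  0.4    1.416  0.     1.33   1.371] [-4.0e-04  1.0e+00 -2.6e-03 -1.9e-03] [ 0.6418 -0.0454  0.1255]
```

```bash
python3 - <<'E'
from h import *
P_=[]
for i in range(4):
    im=vision.camera("side"); P_.append(r.sense()["position"])
print("tcp",np.round(P_,4).tolist())
for t in ("cap_c_center","cap_d_center"):
    for d in finder.masks_of("side",t):
        if d["p"]>.2: print(t,round(d["p"],2),d["rect"])
print(box("side",.6484,-.289,.011,.003,.035))
g=im[225:285,295:365].max(2)
m=(g<75).astype(np.uint8); k,l,st,c=cv2.connectedComponentsWithStats(m)
print([(st[i]+[295,225,0,0,0]).tolist() for i in range(1,k) if st[i,4]>60])
E
```

```text
tcp [[0.6419, -0.0455, 0.1256], [0.6421, -0.0455, 0.1258], [0.6423, -0.0455, 0.1261], [0.6426, -0.0456, 0.1265]]
cap_c_center 0.77 [325.2, 246.1, 340.4, 272.4]
cap_c_center 0.63 [157.1, 220.4, 169.5, 249.5]
cap_d_center 0.65 [298.1, 190.8, 311.4, 206.5]
[322.66225349 246.76149296 338.33786263 271.98433576]
[[325, 251, 15, 21, 240]]
```

C is about 3–4 mm off centre in its dish, which is within tolerance. For D I use the bias: target x 5 mm less and reported z about -0.011, going down in steps while watching the force.

```bash
python3 -m crank '[[[0,0,0,-0.006,0.001,0,0.3],[0,0,0,0,0,0,0.3],[0,0,0,0,0,0,0.3],[0,0,0,0,0,0.06,0.3],[0,0,0,0,0,0.06,0.3],[0,0,0,0,0,0.04,0.3],[0,0,0,0,0,0.01,0.3],[0,0,0,0,0,0,0.3],[0,0,0,0,0,0,0.3]]]'; python3 -c "from h import *; to('D',-.011)"; python3 -m crank '[[[0,0,0,0,0,0.006,0.3],[0,0,0,0,0,0.006,0.3],[0,0,0,0,0,0,0.3]]]'; python3 -c "from h import *; to('D',-.011)"
```

```text
time: 12.38
position: [0.6407, -0.0468, 0.0025]
eef_rot: [0.0, 1.0, -0.003, 0.002]
wrist_force: [0.4, 0.0, 1.5]
opening: 0.0612
finger_force: 0.0
pos [ 0.6407 -0.0468  0.0025] open 0.0612 F [0.4 0.  1.5] t 12.38 turn [ 0.0005 -0.0024 -0.0033] shift [0.003  0.0007 0.0179] mm [  2.  -1. -13.]
time: 12.75
position: [0.6384, -0.0464, -0.0091]
eef_rot: [-0.0, 1.0, -0.003, -0.0]
wrist_force: [-0.8, -0.6, 0.4]
opening: 0.0613
finger_force: 0.0
pos [ 0.6384 -0.0464 -0.0091] open 0.0613 F [-0.8 -0.6  0.4] t 12.75 turn [-0.0001  0.0006 -0.0033] shift [0.0062 0.0013 0.0025] mm [ 5. -1. -2.]
```

No contact, so the bias is real. Close.

```bash
python3 -m crank '[[[0,0,0,0,0,0,-1],[0,0,0,0,0,0,-1],[0,0,0,0,0,0,-1],[0,0,0,0,0,0,-1],[0,0,0,0,0,0,-1],[0,0,0,0,0,0,-1],[0,0,0,0,0,0,-1],[0,0,0,0,0,0,-1]]]'; python3 - <<'E'
from h import *
to('d',.06)
a=vision.camera("side")[150:240,240:360]
cv2.imwrite("pics/g6.png",cv2.resize(a,None,fx=4,fy=4))
E
```

```text
time: 13.75
position: [0.6388, -0.0465, -0.0086]
eef_rot: [-0.0, 1.0, -0.003, 0.0]
wrist_force: [0.2, -0.2, 0.8]
opening: 0.0155
finger_force: 30.0
pos [ 0.6388 -0.0465 -0.0086] open 0.0155 F [ 0.2 -0.2  0.8] t 13.75 turn [-0.     -0.     -0.0033] shift [-0.2612  0.013  -0.0915] mm [-196.   -9.   69.]
```

View pics/g6.png

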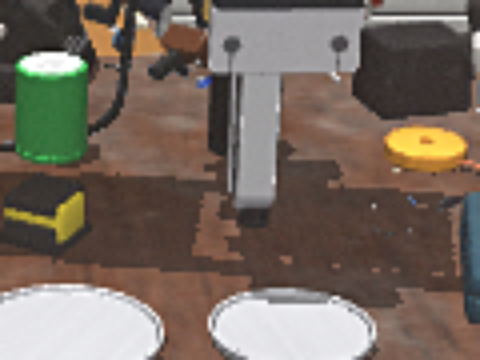

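D is held (15.5 mm opening). Carry it to dish d, well above the transformer.

```bash
python3 -m crank '[[[0,0,0,0,0,-0.03,-1],[0,0,0,0,0,-0.05,-1],[0,0,0,-0.02,0.001,-0.03,-1],[0,0,0,-0.041,0.0018,0,-1],[0,0,0,-0.041,0.0018,0,-1],[0,0,0,-0.041,0.0018,0,-1],[0,0,0,-0.041,0.0018,0,-1],[0,0,0,-0.041,0.0018,0,-1],[0,0,0,-0.0417,0.0004,0,-1],[0,0,0,0,0,0,-1],[0,0,0,0,0,0,-1],[0,0,0,0,0,0,-1]]]'; python3 -c "from h import *; to((.4387,-.0543),-.005)"
```

```text
time: 15.3
position: [0.4402, -0.0535, 0.0743]
eef_rot: [0.0, 1.0, -0.002, 0.001]
wrist_force: [-0.5, -0.3, 0.1]
opening: 0.015
finger_force: 30.0
pos [ 0.4402 -0.0535  0.0743] open 0.015 F [-0.5 -0.3  0.1] t 15.3 turn [ 0.0002 -0.0009 -0.0032] shift [-0.0022  0.001   0.1057] mm [ -2.  -1. -79.]
```

```bash
python3 -m crank '[[[0,0,0,-0.001,0.0005,0.05,-1],[0,0,0,0,0,0.035,-1],[0,0,0,0,0,0.015,-1],[0,0,0,0,0,0.0055,-1],[0,0,0,0,0,0,-1],[0,0,0,0,0,0,-1]]]';  python3 -c "from h import *; to((.4387,-.0543),-.005)"
```

```text
time: 16.05
position: [0.4391, -0.0539, -0.0044]
eef_rot: [0.0, 1.0, -0.003, 0.001]
wrist_force: [0.4, 0.2, 0.5]
opening: 0.0149
finger_force: 30.0
pos [ 0.4391 -0.0539 -0.0044] open 0.0149 F [0.4 0.2 0.5] t 16.05 turn [ 0.0004 -0.0013 -0.0033] shift [-0.0005  0.0005  0.0008] mm [-0. -0. -1.]
```

```bash
python3 -m crank '[[[0,0,0,0,0,0,-0.4],[0,0,0,0,0,0,-0.2],[0,0,0,0,0,0,0],[0,0,0,0,0,0,0.2],[0,0,0,0,0,0,0.2],[0,0,0,0,0,-0.03,0.2],[0,0,0,0,0,-0.06,0.4],[0,0,0,0,0,-0.06,1],[0,0,0,0,0,-0.02,1],[0,0,0,0,0,0,1]]]';  python3 -c "from h import *; to((.648,.0558),.12)"
```

```text
time: 17.3
position: [0.4386, -0.0538, 0.1226]
eef_rot: [0.0, 1.0, -0.003, 0.001]
wrist_force: [0.2, 0.6, -0.4]
opening: 0.0917
finger_force: 0.0
pos [ 0.4386 -0.0538  0.1226] open 0.0917 F [ 0.2  0.6 -0.4] t 17.3 turn [ 0.0003 -0.0011 -0.0033] shift [ 0.2785 -0.1476  0.0039] mm [209. 110.  -3.]
```

```bash
python3 -m crank '[[[0,0,0,0.0464,-0.0246,0,1],[0,0,0,0.0464,-0.0246,0,1],[0,0,0,0.0464,-0.0246,0,1],[0,0,0,0.0464,-0.0246,0,1],[0,0,0,0.0464,-0.0246,0,1],[0,0,0,0.0464,-0.0246,0,1],[0,0,0,0,0,0,1],[0,0,0,0,0,0,1],[0,0,0,0,0,0,1],[0,0,0,0,0,0,1]]]';  python3 - <<'E'
from h import *
to((.648,.0558),-.004)
a=vision.camera("side")[90:250,180:340]
cv2.imwrite("pics/g7.png",cv2.resize(a,(600,600)))
E
```

```text
time: 18.55
position: [0.6467, 0.0555, 0.1222]
eef_rot: [0.0, 1.0, -0.003, -0.0]
wrist_force: [1.1, 0.5, -0.5]
opening: 0.094
finger_force: 0.0
pos [0.6467 0.0555 0.1222] open 0.094 F [ 1.1  0.5 -0.5] t 18.55 turn [ 0.      0.0002 -0.0038] shift [ 0.0018 -0.0004  0.1683] mm [   1.    0. -126.]
```

View pics/g7.png

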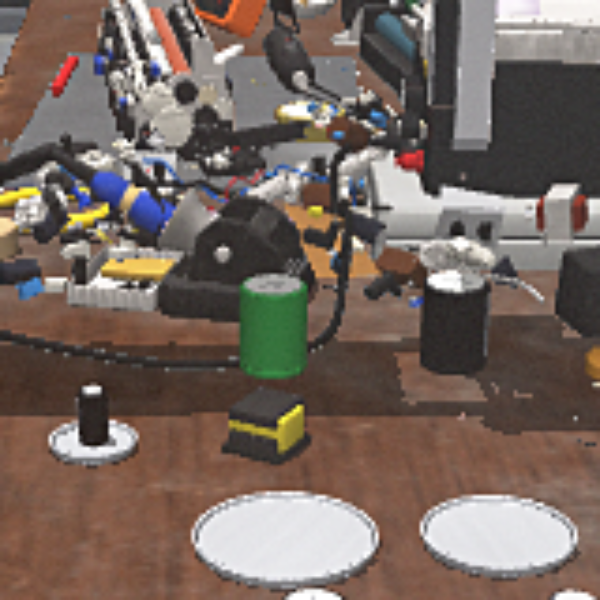

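D stands in dish d (crop (93,415)). Now descend on A.

```bash
python3 -m crank '[[[0,0,0,0.0018,0,0.05,0.6],[0,0,0,0,0,0.05,0.6],[0,0,0,0,0,0.045,0.6],[0,0,0,0,0,0.02,0.6],[0,0,0,0,0,0,0.6],[0,0,0,0,0,0,0.2],[0,0,0,0,0,0,-0.4],[0,0,0,0,0,0,-1],[0,0,0,0,0,0,-1],[0,0,0,0,0,0,-1],[0,0,0,0,0,0,-1]]]';  python3 -c "from h import *; to('a',.0)"
```

```text
time: 19.98
position: [0.6492, 0.0559, -0.0009]
eef_rot: [0.0, 1.0, -0.003, 0.0]
wrist_force: [-2.3, -0.4, 3.2]
opening: 0.0393
finger_force: 30.0
pos [ 0.6492  0.0559 -0.0009] open 0.0393 F [-2.3 -0.4  3.2] t 19.98 turn [ 0.0002 -0.0006 -0.0033] shift [-0.1457  0.2988 -0.0012] mm [-110. -224.    1.]
```

```bash
python3 -m crank '[[[0,0,0,0,0,-0.03,-1],[0,0,0,0,0,-0.05,-1],[0,0,0,0,0,-0.03,-1],[0,0,0,-0.0253,0.0494,0,-1],[0,0,0,-0.0253,0.0494,0,-1],[0,0,0,-0.0253,0.0494,0,-1],[0,0,0,-0.0253,0.0494,0,-1],[0,0,0,-0.0253,0.0494,0,-1],[0,0,0,-0.0253,0.0494,0,-1],[0,0,0,0,0,0,-1],[0,0,0,0,0,0,-1],[0,0,0,0,0,0,-1]]]'; python3 -c "from h import *; to((.5350,-.1667),.002)"
```

```text
time: 21.48
position: [0.5341, -0.1646, 0.0807]
eef_rot: [-0.0, 1.0, -0.002, -0.0]
wrist_force: [0.3, -0.1, -1.0]
opening: 0.0396
finger_force: 30.0
pos [ 0.5341 -0.1646  0.0807] open 0.0396 F [ 0.3 -0.1 -1. ] t 21.48 turn [-0.0003  0.0001 -0.0024] shift [0.0013 0.0029 0.105 ] mm [  1.  -2. -79.]
```

Good. Lower (net +3.5 mm relative to the pick) and release.

```bash
python3 -m crank '[[[0,0,0,0.001,0.001,0.05,-1],[0,0,0,0,0,0.035,-1],[0,0,0,0,0,0.015,-1],[0,0,0,0,0,0.0053,-1],[0,0,0,0,0,0,-1],[0,0,0,0,0,0,-1]]]';  python3 -c "from h import *; to((.5350,-.1667),.002)"
```

```text
time: 22.22
position: [0.5357, -0.1669, 0.003]
eef_rot: [0.001, 1.0, -0.002, 0.001]
wrist_force: [0.8, -0.4, -1.4]
opening: 0.0397
finger_force: 30.0
pos [ 0.5357 -0.1669  0.003 ] open 0.0397 F [ 0.8 -0.4 -1.4] t 22.23 turn [ 0.0007 -0.0015 -0.0031] shift [-0.0009 -0.0002  0.0014] mm [-1.  0. -1.]
```

```bash
python3 -m crank '[[[0,0,0,0,0,0,0],[0,0,0,0,0,0,0.1],[0,0,0,0,0,0,0.2],[0,0,0,0,0,0,0.4],[0,0,0,0,0,-0.03,0.4],[0,0,0,0,0,-0.06,0.4],[0,0,0,0,0,-0.06,0.5],[0,0,0,0,0,-0.02,0.6],[0,0,0,0,0,0,0.6]]]';  python3 -c "from h import *; to((.5386,-.2965),.12)"
```

```text
time: 23.35
position: [0.535, -0.1667, 0.13]
eef_rot: [0.0, 1.0, -0.003, 0.001]
wrist_force: [-0.1, 0.1, 0.4]
opening: 0.075
finger_force: 0.0
pos [ 0.535  -0.1667  0.13  ] open 0.075 F [-0.1  0.1  0.4] t 23.35 turn [ 0.0005 -0.001  -0.0033] shift [0.0057 0.173  0.0135] mm [   4. -130.  -10.]
```

```bash
python3 -m crank '[[[0,0,0,0.0057,0.0433,0,0.6],[0,0,0,0,0.0433,0,0.6],[0,0,0,0,0.0433,0,0.6],[0,0,0,0,0.0433,0,0.6],[0,0,0,0,0,0,0.6],[0,0,0,0,0,0,0.6],[0,0,0,0,0,0,0.6]]]';  python3 - <<'E'
from h import *
to((.5386,-.2965),-.004)
a=vision.camera("side")[100:300,180:380]
cv2.imwrite("pics/g8.png",cv2.resize(a,(600,600)))
E
```

```text
time: 24.22
position: [0.5377, -0.2948, 0.1285]
eef_rot: [-0.001, 1.0, -0.002, -0.001]
wrist_force: [0.4, -0.0, -0.1]
opening: 0.0751
finger_force: 0.0
pos [ 0.5377 -0.2948  0.1285] open 0.0751 F [ 0.4 -0.  -0.1] t 24.23 turn [-0.001   0.0009 -0.0025] shift [0.0015 0.0026 0.1766] mm [   1.   -2. -132.]
```

View pics/g8.png

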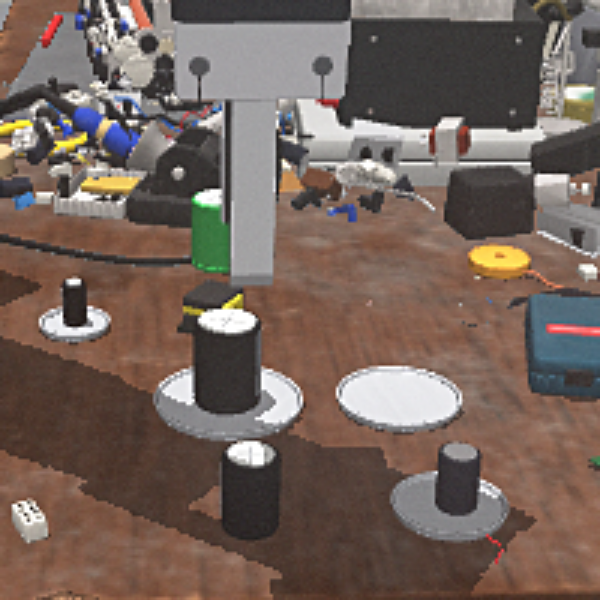

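A stands centred in dish a (crop (227,370)), and C and D are in their dishes. Descend on B (250,490).

```bash
python3 -m crank '[[[0,0,0,0.0005,0.001,0.05,0.6],[0,0,0,0,0,0.05,0.6],[0,0,0,0,0,0.045,0.6],[0,0,0,0,0,0.03,0.6],[0,0,0,0,0,0,0.6],[0,0,0,0,0,0,0],[0,0,0,0,0,0,-0.5],[0,0,0,0,0,0,-1],[0,0,0,0,0,0,-1],[0,0,0,0,0,0,-1],[0,0,0,0,0,0,-1],[0,0,0,0,0,0,-1]]]';  python3 -c "from h import *; to('b',.0)"
```

```text
time: 25.78
position: [0.5385, -0.2973, -0.0015]
eef_rot: [0.0, 1.0, -0.003, 0.0]
wrist_force: [-0.7, 0.2, 1.6]
opening: 0.0295
finger_force: 30.0
pos [ 0.5385 -0.2973 -0.0015] open 0.0295 F [-0.7  0.2  1.6] t 25.77 turn [ 0.0002 -0.0001 -0.0034] shift [ 0.1374 -0.1711 -0.002 ] mm [104. 128.   1.]
```

```bash
python3 -m crank '[[[0,0,0,0,0,-0.03,-1],[0,0,0,0,0,-0.05,-1],[0,0,0,0,0,-0.03,-1],[0,0,0,0.0331,-0.0427,0,-1],[0,0,0,0.0331,-0.0427,0,-1],[0,0,0,0.0331,-0.0427,0,-1],[0,0,0,0.0331,-0.0427,0,-1],[0,0,0,0,0,0,-1],[0,0,0,0,0,0,-1],[0,0,0,0,0,0,-1]]]'; python3 -c "from h import *; to((.638,-.169),.002)"
```

```text
time: 27.02
position: [0.6376, -0.1706, 0.0805]
eef_rot: [0.0, 1.0, -0.003, -0.0]
wrist_force: [-0.2, 0.3, -0.5]
opening: 0.0297
finger_force: 30.0
pos [ 0.6376 -0.1706  0.0805] open 0.0297 F [-0.2  0.3 -0.5] t 27.02 turn [ 0.      0.0005 -0.0043] shift [ 0.0006 -0.0021  0.1046] mm [  0.   2. -78.]
```

```bash
python3 -m crank '[[[0,0,0,0,-0.001,0.05,-1],[0,0,0,0,0,0.035,-1],[0,0,0,0,0,0.015,-1],[0,0,0,0,0,0.0053,-1],[0,0,0,0,0,0,-1],[0,0,0,0,0,0,-1]]]'
python3 -m crank '[[[0,0,0,0,0,0,-0.1],[0,0,0,0,0,0,0],[0,0,0,0,0,0,0.1],[0,0,0,0,0,0,0.2],[0,0,0,0,0,-0.03,0.2],[0,0,0,0,0,-0.06,0.2],[0,0,0,0,0,-0.06,0.2],[0,0,0,0,0,-0.05,0.2],[0,0,0,0,0,0,0.2],[0,0,0,0,0,0,0.2]]]';  python3 - <<'E'
from h import *
a=vision.camera("side")
cv2.imwrite("pics/g9.png",cv2.resize(a[130:300,140:370],(800,591)))
for q in "abcd":
    x,y=P[q]; bx=box("side",x,y,CAP[q][0],.003,.003+CAP[q][1])
    L=sorted((d["rect"] for d in finder.masks_of("side",f"cap_{q}_center")),key=lambda b:abs(np.array(b)-bx).max())[:1]
    print(q,np.round(bx,1),np.round(L,1))
E
```

```text
time: 27.78
position: [0.6395, -0.1693, 0.0032]
eef_rot: [0.0, 1.0, -0.003, 0.001]
wrist_force: [0.0, 0.4, 0.0]
opening: 0.0294
finger_force: 30.0
time: 29.02
position: [0.6376, -0.1685, 0.1504]
eef_rot: [-0.0, 1.0, -0.003, -0.001]
wrist_force: [-0.3, -0.5, 0.3]
opening: 0.0562
finger_force: 0.0
a [244.3 202.  267.1 238.4] [[241.3 204.4 268.3 240.1]]
b [304.6 207.6 322.7 236.2] [[307.2 212.6 323.  236.3]]
c [322.7 246.8 338.3 272. ] [[323.  245.1 339.7 272.8]]
d [200.  192.2 208.6 209.2] [[200.1 194.5 211.8 207.9]]
```

View pics/g9.png

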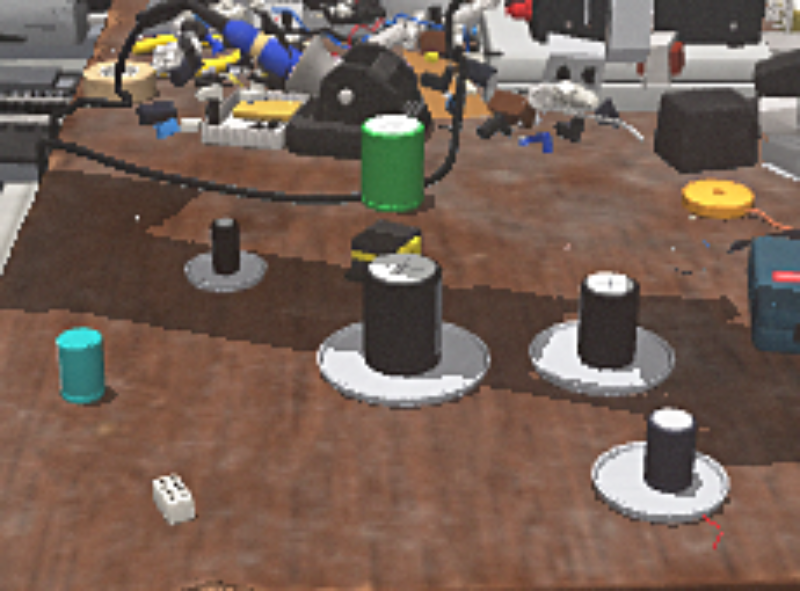

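All four capacitors stand upright and near centre in the right dishes: A (402,315), B (608,320), C (670,450), D (225,247). The gripper is clear and the other parts are where they were. Hand in.

```bash
python3 -c "from cell import r; print(r.close_job())"
```

```text
the job is handed in; nothing more can be done
None
```

I handed the job in at about 29 s: in the last picture all four capacitors stand upright near the middle of their matching dishes and the other parts look unmoved, but handing in returned no verdict.

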